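# Clamp a fallen medicine bottle for capping

## Robot

A 7-joint arm with a two-finger parallel gripper is mounted at the origin on the work surface. World frame = base frame: x ahead of the robot, y to its left, z up, the work surface at z = 0. Lengths are in m, angles in rad, forces in N, time in s.
With the tool pointing down it reaches from about 0.35 to 0.9 m from the base axis. Payload 19.9 kg.
Tool frame: the origin (TCP) lies at the very end of the fingers, on their centre line; the grasp point (between the pads) lies ctrl.grip_depth behind it (ctrl.grip_depth is the distance from the TCP to the grasp point, in m); z points along the fingers, y is the line along which they close (so a half turn about z gives the same grasp; the last joint's range is limited). The gripper opens to 94 mm and grips with 3 to 60 N. Pads are 16 mm wide; open, the fingers measure 119 mm over their backs; the gripper's body (75 mm by 177 mm) begins 78 mm behind the grasp point.
Start: joints at [1.28, 0.417, -0.01, 1.614, 0.005, 1.111, -0.053], TCP at [0.154, -0.606, 0.205] pointing down, gripper open.
Joint ranges: [-2.81, 2.81], [-0.39, 2.02], [-1.27, 1.25], [0.06, 2.57], [-1.19, 4.33], [0.19, 2], [-2.82, 2.82]. Speed limits (rad/s): [1.89, 1.89, 2.39, 2.39, 3.01, 3.01, 3.01].

## Interface

Orientations are given as [roll, pitch, yaw] about the fixed x, y, z axes, in that order (R = Rz(yaw) Ry(pitch) Rx(roll)).
In Python, from plant import ctrl gives the robot as it stands. The module is installed in compiled form; this text tells all that it offers.
- The arm moves only by the shell command python3 -m inch 'ROWS' [FORCE]. ROWS is JSON, a list of rows, each a list of 7 numbers: the shift along the tool's x, y, z in m, then the turn, a rotation vector about the tool's x, y, z in degrees, then the opening, from 0 (shut) to 1 (fully open). In form: [[tx, ty, tz, wx, wy, wz, grip], ...]. A call has 1 to 20 rows; each row is the pose to reach, as a shift and turn from the pose commanded when the call began, along the tool's axes at that moment; what a row does not reach only later rows make up. A row lasts 1/12 s, in which the tool goes at most 41.7 mm and 7.16 degrees, less where a joint would pass 70% of its speed; a pose out of reach is approached as far as the arm can. A call with a gripper value outside its range is refused whole. The fingers move at their own pace and stop on an object; FORCE is the grip in N (left out, the last holds). Time passes only in rows, so rows that repeat a pose let the fingers close. It gives the time, the measured TCP pose, the force, the opening and the grip force at its end, in the units of the state.
- ctrl.sense(): the state, without advancing time (a new reading comes with each control period).
- ctrl.camera(name): name is "scene" or "top" or "wrist"; returns the picture (480x640x3 uint8, blue, green, red); there is no depth.
- ctrl.calibration(name): a dict with "intrinsics" (3x3 intrinsics, pixels), "R" (3x3) and "t" (3): a world point X has camera coordinates R X + t. Camera axes: x right, y down, z forward; pixel columns grow to the right and rows downward; lengths in m; the calibration is good to about 2 mm. A picture is of the moment at which its call begins: read the wrist's pose just before it. calibration takes no time and is no camera call; for the wrist camera it gives the pose at the moment of the call.
- ctrl.job_done(): hands the job in; it is judged then, once.
Trained networks look in the newest picture that a camera, given by its name, has taken for a name from the list of things; names that differ only in an ending like _2 or _b are one class to them, and where a whole thing is asked for, a point or a joint stands for the part that bears it (a point fixed in the world has none). Each returns a list of dicts, best first, with "conf" (0 to 1); they miss things now and then, are a little off and sometimes report something else, mostly with a low value. They report only what shows in the picture. A call takes as long as a camera call. They do not tell look-alikes from the thing itself.
- ctrl.look_for(camera, name): "centre" ([x, y, z] in m, in the coordinates of the camera as it stood for that picture, good to about 4 mm: the middle of the surface that is visible of it).
- ctrl.mark_of(camera, name): "centre" ([x, y, z] in m, in the coordinates of the camera as it stood for that picture, good to about 4 mm: a listed point, or the origin of a listed thing).
The state is a dict: "clock": time; "joints": joint angles; "qd": joint speeds; "joint_efforts": joint torques, N m; "tcp_pos": TCP position; "tool_rot": TCP orientation; "force": force on the tool from outside, world axes, zero at the start; "ft_torque": the same for the moment, N m; "finger_gap": opening from 0.0 (shut) to 1.0 (fully open); "finger_force": force on a finger pad.
Only numpy, scipy, OpenCV 4.12 (cv2) and the standard library are available. Lean on these libraries where they do the work, as an engineer would, in place of code of your own. Each camera call takes 0.05 s, during which the arm holds its last target. There are 200 camera calls.

## Task

Stand the fallen medicine bottle upright on the plate of the bottle clamp, midway along its upright back stop and about a centimetre clear of it, and let go. Then flip the safety catch right over so that it lies flat, and only after that pull the lever by its upright grip as far as it goes, so that the pad presses the bottle firmly against the back stop. The lever springs back, so finish while still holding it fully pulled, with the hand off the bottle, and leave the other things on the counter where they are.

Things in the scene. Friction and masses are not known exactly. Their poses are not given: they have to be found in the camera images.
- bottle: The only bottle lying down: amber, round body 52 mm in diameter, 72 mm long, then a 22 mm wide neck and a fixed blue ball stopper 32 mm in diameter; 114 mm long, about 0.16 kg. Origin: centre of its flat base; z axis runs from base to stopper (level at the start, up when upright). Ball's centre at z = 98 mm; gripped there it can swing between the fingers. Lying, its axis is 26 mm above the counter and the ball is clear of it.
- bottle_clamp: Grey bottle clamp, fixed; a start turns it up to 0.25 rad. Origin: on the counter, below the centre of a seated bottle. Plate 8 mm thick. Upright back stop on its -x side, its rubber face 26 mm from the origin; sprung pad on the lever at its +x side, about 60 mm from the origin at rest: the bottle is set down between them from above. Heights over the counter: back stop 66, pivot 64, lever bar 48, grip 112, upright catch 76 mm.
- nest (a point): Point on the clamp's plate (8 mm above the counter) where the centre of the base of a seated bottle lies, touching the back stop midway along it. The back stop is 58 mm tall, 90 mm long along the clamp's y, 20 mm thick, and its rubber face looks to the clamp's +x. Axes as the clamp's.
- lever_pivot (a point): Point on the counter below the lever's vertical pivot, at x = 60, y = 85 mm in the clamp's frame. Axes as the clamp's.
- lever (a joint): Lever angle: 0 at rest (bar points from the pivot along (0.435, -0.900) of the clamp's x, y), 0.50 rad fully pulled (hard stop, along (-0.050, -0.999)); clockwise from above, the grip moving mostly to the clamp's -x. Bar 16 mm square, 225 mm long. Spring return: about 2.5 N at the grip at rest, 5.5 N at the stop, 9 N with a bottle clamped. The upright catch blocks it.
- lever_grip: Upright black round grip on the lever, a sleeve that turns freely about its own axis, 20 mm in diameter, 64 mm tall, spanning 48 to 112 mm above the counter, 175 mm from the lever's pivot. Origin: its middle, 80 mm above the counter; z up.
- clamp_pad: Rubber pad 32 x 26 mm on the lever, 85 mm from the pivot and 40 mm above the counter, on a spring plunger (500 N/m, 16 mm travel). It meets a seated bottle at a lever angle of about 0.36 rad and presses with about 7 N at the stop. Origin: middle of its face, which looks to -x of its own frame.
- safety_catch (a joint): Angle of the catch, a steel flap 30 mm wide, 10 mm thick (16 at its tip), 62 mm long, just in front of the lever's end: 0 upright, blocking the lever (starts up to 0.15); 1.50 rad flipped over, flat. Its level hinge lies square to the resting bar; the tip swings outward, along the resting bar away from the pivot (clamp's (0.435, -0.900)). Stays where left; takes about 2 N at the tip.
- catch_hinge (a point): Middle of the catch's hinge, 14 mm above the counter; clamp x = 126, y = -111 mm. Axes as the clamp's.
- catch_tip (a point): Middle of the catch's free end, 62 mm from the hinge; 76 mm above the counter when the catch is upright.
- small_bottle_a: Bystander: small dropper bottle, 30 mm in diameter, 70 mm tall. Origin: centre of its base.
- small_bottle_b: Bystander: small dropper bottle, 30 mm in diameter, 70 mm tall. Origin: centre of its base.
- tall_bottle_a: Bystander: tall bottle, 64 mm in diameter, 180 mm tall. Origin: centre of its base.
- jar_b: Bystander: squat jar, 66 mm in diameter, 80 mm tall. Origin: centre of its base.
- jar: Bystander: squat jar, 66 mm in diameter, 80 mm tall. Origin: centre of its base.
- mortar: Bystander: white bowl, 100 mm in diameter, 60 mm tall. Origin: centre of its base.
- spatula: Bystander: spatula lying on the counter, 190 mm long along its x axis. Origin: under the middle of the tool.
There are look-alikes about, which are no part of the job. What is shaped like the bottle but red or turquoise is not meant.

How it is judged:
On the way, in this order (a step that is already met when the one before it is completed fails the run):
1. the bottle stands upright on the clamp's plate in front of the back stop, let go (angle between bottle's own z axis and vertical below 0.1 rad and z of bottle in the frame of bottle_clamp between 0.004 and 0.013 m and horizontal distance between bottle and nest below 0.025 m and contact force between the fingers and bottle below 0.1 N and value of joint safety_catch below 0.7 rad), for 0.2 s.
2. the safety catch is flipped over with the lever still at rest (value of joint safety_catch above 1.2 rad and value of joint lever below 0.12 rad), for 0.1 s.
3. the lever is pulled and the pad presses the bottle against the back stop (value of joint lever above 0.44 rad and contact force between clamp_pad and bottle above 2 N), for 0.2 s.
At the end, for the whole second after the job is handed in: Bottle upright (0.1 rad) on the plate, against the back stop (4 mm) and within 20 mm of its middle, pressed by the pad (over 2 N); catch past 1.2 rad; lever past 0.44 rad, held by the fingers on its grip (over 1 N); the robot off the bottle (all of step 3 and angle between bottle's own z axis and vertical below 0.1 rad and z of bottle in the frame of bottle_clamp between 0.004 and 0.013 m and x of bottle in the frame of bottle_clamp below 0.004 m and y of bottle in the frame of bottle_clamp between -0.02 and 0.02 m and value of joint safety_catch above 1.2 rad and contact force between the fingers and lever_grip above 1 N and contact force between each of the fingers, the arm and bottle below 0.1 N); the arm keeps its last pose, push and grip.
It fails at once if the lever is forced while the safety catch is still up (value of joint lever above 0.12 rad and value of joint safety_catch below 0.7 rad).
It fails at once if a bystander is shifted more than 30 mm or knocked over (distance of any of small_bottle_a, small_bottle_b, tall_bottle_a, jar_b, jar, mortar, spatula from where it was at the start of the episode above 0.03 m or angle between any of small_bottle_a, small_bottle_b, tall_bottle_a, jar_b, jar, mortar's own z axis and vertical above 0.5 rad).
It also fails if it takes over 72 s, if anything falls off the work surface, if the arm or the gripper's body presses on something with over 40 N, if the wrist force passes 120 N, or if a joint passes its speed limit or range.

## Working session

There is one attempt and no reset: what is moved stays moved. The work goes in short steps, Python scripts to look and compute and a shell command to move; the robot and the scene stay as the last step left them, time stands still between calls to the robot, and variables do not carry over. Pictures are saved under pics/ and viewed, at most 10 in all, crops included, and the job is handed in when it is done.

```bash
mkdir -p pics; cat > h.py <<'E'
import numpy as np, cv2
from plant import ctrl
from scipy.spatial.transform import Rotation as R
def w(cam,c,cal=None):
    k=cal or ctrl.calibration(cam); return np.array(k["R"]).T@(np.array(c)-np.array(k["t"]))
def find(cam,name,f='mark_of',cal=None,n=3):
    for d in getattr(ctrl,f)(cam,name)[:n]:
        k=ctrl.calibration(cam); c=np.array(d['centre']); p=np.array(k['intrinsics'])@c
        print(cam,f,name,round(d['conf'],2),np.round(w(cam,c,cal),4),'px',np.round(p[:2]/p[2]).astype(int))
E
python3 - <<'E'
from h import *
s=ctrl.sense();print(s['clock'],s['tcp_pos'],s['tool_rot'],ctrl.grip_depth,s['finger_gap'])
for c in ('top','scene'):
    im=ctrl.camera(c);cv2.imwrite(f'pics/{c}0.png',im)
    for n in ('bottle','nest','bottle_clamp','lever_pivot','catch_hinge','catch_tip','lever_grip'): find(c,n)
    find(c,'bottle','look_for')
E
```

```text
0.0 [ 0.15377774 -0.6054071   0.20483679] [-3.14038789e+00  8.50338548e-05  2.48753804e-01] 0.0188 0.9974692436281698
top mark_of bottle 0.87 [0.3305 0.3679 0.025 ] px [182 335]
top mark_of bottle 0.84 [0.3361 0.1199 0.0225] px [278 330]
top mark_of bottle 0.79 [0.5986 0.0502 0.0246] px [303 229]
top mark_of nest 0.76 [ 0.5065 -0.1473  0.0066] px [378 262]
top mark_of nest 0.49 [0.4705 0.2787 0.0241] px [216 280]
top mark_of bottle_clamp 0.92 [ 0.5049 -0.1526  0.0011] px [380 263]
top mark_of bottle_clamp 0.74 [ 0.3616  0.2941 -0.0019] px [212 321]
top mark_of bottle_clamp 0.62 [ 0.6511 -0.2087  0.0796] px [403 204]
top mark_of lever_pivot 0.74 [ 0.5571 -0.0604 -0.0029] px [344 245]
top mark_of catch_hinge 0.79 [ 0.639  -0.2509  0.0149] px [415 212]
top mark_of catch_hinge 0.48 [ 0.6586 -0.4548 -0.0027] px [489 204]
top mark_of catch_hinge 0.46 [ 0.5058 -0.1526  0.0006] px [380 263]
top mark_of catch_tip 0.43 [ 0.645  -0.2603  0.0724] px [423 206]
top mark_of lever_grip 0.53 [ 0.6491 -0.2064  0.0771] px [402 205]
top look_for bottle 0.97 [0.5099 0.2502 0.0461] px [225 264]
top look_f
[... 338 characters left out ...]
  0.01  ] px [288 207]
scene mark_of bottle_clamp 0.75 [ 0.5086 -0.1467 -0.0023] px [290 212]
scene mark_of bottle_clamp 0.27 [ 0.3639  0.2923 -0.0033] px [447 293]
scene mark_of lever_pivot 0.72 [ 0.7274 -0.3418 -0.0027] px [181 204]
scene mark_of lever_pivot 0.57 [ 0.5614 -0.0631  0.0021] px [290 238]
scene mark_of catch_hinge 0.92 [ 0.6422 -0.252   0.0154] px [225 205]
scene mark_of catch_tip 0.44 [ 0.6474 -0.2563  0.0738] px [220 188]
scene mark_of lever_grip 0.51 [ 0.6486 -0.2129  0.0813] px [228 195]
scene look_for bottle 0.87 [0.383  0.166  0.0433] px [406 250]
scene look_for bottle 0.84 [0.3427 0.4226 0.035 ] px [499 315]
scene look_for bottle 0.71 [0.6067 0.1047 0.0426] px [314 275]
```

View pics/top0.png

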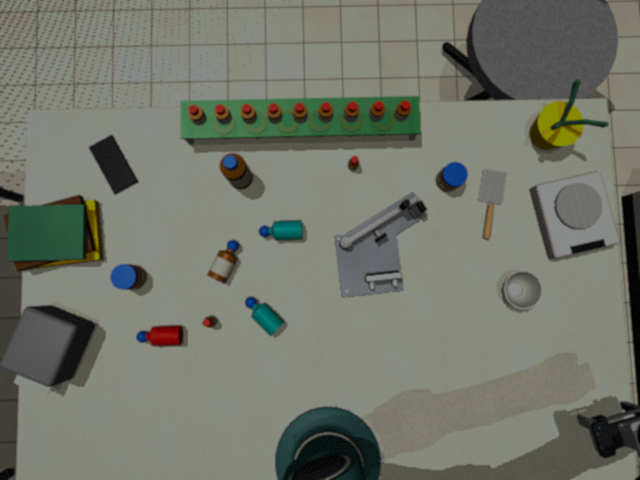

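View pics/scene0.png

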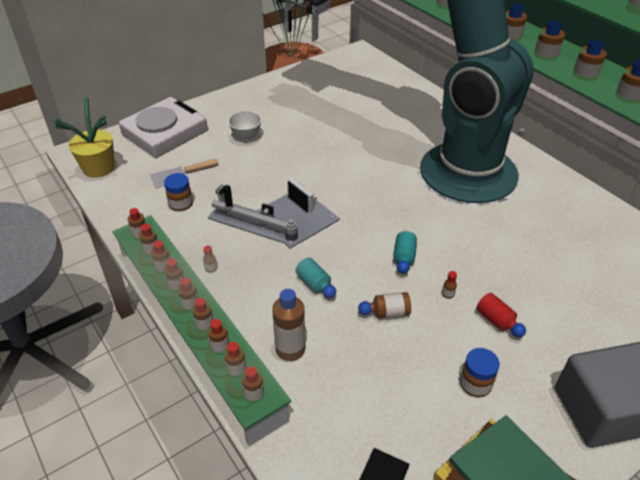

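The top view shows the amber bottle with its base at about (216,280) and its ball at (233,245). The red bottle and the two turquoise ones are look-alikes. The clamp is at (370,265), with the back stop at (383,280) and the catch and grip at about (412,208). The scene view agrees: the amber bottle is at (390,305) and its ball at (365,309).

```bash
cat >> h.py <<'E'
def px2w(cam,uv,z,cal=None):
    k=cal or ctrl.calibration(cam); r=np.array(k['R']); d=r.T@np.linalg.inv(np.array(k['intrinsics']))@[*uv,1]; o=-r.T@np.array(k['t'])
    return o+d*(z-o[2])/d[2]
def go(pos,yaw,tilt=0):  # tool down, yaw rad
    s=ctrl.sense(); T=R.from_euler('xyz',s['tool_rot']); G=R.from_euler('xyz',[np.pi,0,yaw])
    print('shift mm',np.round(1000*T.inv().apply(np.array(pos)-s['tcp_pos']),1),'rot',np.round((T.inv()*G).as_rotvec(degrees=True),1))
def fit(loc,wor): # yaw, t
    a=np.array(loc)[:,:2];b=np.array(wor)[:,:2];ac=a-a.mean(0);bc=b-b.mean(0)
    th=np.arctan2((ac[:,0]*bc[:,1]-ac[:,1]*bc[:,0]).sum(),(ac*bc).sum());c,s=np.cos(th),np.sin(th);M=np.array([[c,-s],[s,c]])
    t=b.mean(0)-M@a.mean(0);return th,t,(b-(a@M.T+t))
E
python3 - <<'E'
from h import *
loc=[[0,0]]*4+[[.06,.085]]*2+[[.126,-.111]]*2+[[.136,-.0725]]*2
wor=[[.5065,-.1473],[.5049,-.1526],[.5084,-.1543],[.5086,-.1467],[.5571,-.0604],[.5614,-.0631],[.639,-.2509],[.6422,-.252],[.6491,-.2064],[.6486,-.2129]]
th,t,r=fit(loc,wor);print(th,t,np.round(r*1000))
b=px2w('top',(233,245),.026);b2=px2w('scene',(365,309),.026);print(b,b2)
ball=(b+b2)[:2]/2;base=np.array([.472,.279]);d=ball-base;print(np.linalg.norm(d),np.arctan2(*d[::-1]))
go([*(ball+base)/2,.25],np.arctan2(*d[::-1])+np.pi)
E
```

```text
0.08358411669387933 [ 0.50676014 -0.15040533] [[-0.  3.]
 [-2. -2.]
 [ 2. -4.]
 [ 2.  4.]
 [-2.  0.]
 [ 2. -2.]
 [-3. -0.]
 [ 1. -2.]
 [ 1.  5.]
 [ 0. -2.]]
[0.55995105 0.23384228 0.026     ] [0.56297588 0.23884584 0.026     ]
0.09911226115012886 -0.44491375515064024
shift mm [ 564.3 -747.5  -44.5] rot [  -0.    -0.  -140.3]
```

```bash
python3 -m inch '[[0.03,-0.04,-0.02,0,0,-6,1],[0.06,-0.08,-0.04,0,0,-12,1],[0.09,-0.12,-0.045,0,0,-18,1],[0.11,-0.15,-0.045,0,0,-24,1],[0.13,-0.18,-0.045,0,0,-30,1],[0.15,-0.21,-0.045,0,0,-36,1],[0.18,-0.24,-0.045,0,0,-42,1],[0.2,-0.27,-0.045,0,0,-48,1],[0.22,-0.3,-0.045,0,0,-54,1],[0.25,-0.33,-0.045,0,0,-60,1],[0.27,-0.36,-0.045,0,0,-66,1],[0.29,-0.39,-0.045,0,0,-72,1],[0.32,-0.42,-0.045,0,0,-78,1],[0.34,-0.45,-0.045,0,0,-84,1],[0.36,-0.48,-0.045,0,0,-90,1],[0.39,-0.51,-0.045,0,0,-96,1],[0.41,-0.54,-0.045,0,0,-102,1],[0.43,-0.57,-0.045,0,0,-108,1],[0.45,-0.6,-0.045,0,0,-114,1],[0.48,-0.63,-0.045,0,0,-120,1]]' 10; python3 -c "
from h import *
go([.517,.258,.25],2.697)"
```

```text
clock: 2.57
tcp_pos: [0.4633, 0.1239, 0.2509]
tool_rot: [3.141, 0.002, 2.348]
force: [0.0, -1.2, 0.3]
finger_gap: 0.998
finger_force: 0.0
shift mm [ 57.9 132.3   0.8] rot [ -0.    0.1 -20. ]
```

```bash
python3 -m inch '[[0.015,0.033,0,0,0,-5,1],[0.03,0.066,0,0,0,-10,1],[0.044,0.1,0,0,0,-15,1],[0.058,0.132,0,0,0,-20,1],[0.058,0.132,0,0,0,-20,1],[0.058,0.132,0,0,0,-20,1]]'; python3 - <<'E'
from h import *
k=ctrl.calibration('wrist');im=ctrl.camera('wrist');cv2.imwrite('pics/w1.png',im)
find('wrist','bottle','mark_of',k);find('wrist','bottle','look_for',k)
hsv=cv2.cvtColor(im,cv2.COLOR_BGR2HSV);m=cv2.inRange(hsv,(105,120,40),(130,255,255))
n,l,st,c=cv2.connectedComponentsWithStats(m)
for i in range(1,n):
    if st[i,4]>150: print(st[i],c[i].round(),px2w('wrist',c[i],.026,k).round(4))
E
```

```text
clock: 3.07
tcp_pos: [0.5173, 0.2578, 0.2498]
tool_rot: [3.141, -0.002, 2.695]
force: [0.1, -0.8, -0.1]
finger_gap: 1.004
finger_force: 0.0
wrist mark_of bottle 0.84 [0.4734 0.2787 0.025 ] px [317 161]
wrist mark_of bottle 0.57 [0.5971 0.0512 0.0244] px [188 343]
wrist look_for bottle 0.88 [0.5964 0.1202 0.0428] px [236 327]
wrist look_for bottle 0.71 [0.5101 0.2614 0.0425] px [317 203]
wrist look_for bottle 0.63 [0.3691 0.1579 0.0477] px [153 118]
[ 517   18   85   82 5333] [560.  59.] [0.4879 0.5309 0.026 ]
[196 127  30  30 673] [211. 142.] [0.4098 0.1901 0.026 ]
[302 243  27  22 457] [315. 253.] [0.5622 0.2344 0.026 ]
[249 297  27  25 518] [262. 309.] [0.5959 0.1511 0.026 ]
```

View pics/w1.png

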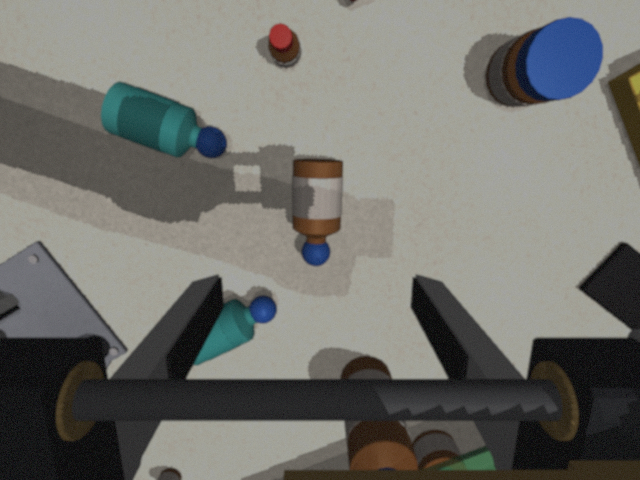

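The wrist view confirms the bottle: ball at (315,253), base at (317,161), 99 mm apart as expected. The turquoise neighbour at (262,309) is clear of the fingers, so I'll descend on the ball.

```bash
python3 -c "
from h import *
go([.562,.2355,.008],2.686)"
```

```text
shift mm [-48.2   2.1 242.6] rot [-0.   0.   0.2]
```

```bash
python3 -m inch '[[-0.025,0.001,0.03,0,0,0,0.8],[-0.048,0.002,0.06,0,0,0,0.8],[-0.048,0.002,0.1,0,0,0,0.8],[-0.048,0.002,0.14,0,0,0,0.8],[-0.048,0.002,0.175,0,0,0,0.8],[-0.048,0.002,0.205,0,0,0,0.8],[-0.048,0.002,0.225,0,0,0,0.8],[-0.048,0.002,0.24,0,0,0,0.8],[-0.048,0.002,0.242,0,0,0,0.8],[-0.048,0.002,0.242,0,0,0,0.3],[-0.048,0.002,0.242,0,0,0,0.2],[-0.048,0.002,0.242,0,0,0,0.2],[-0.048,0.002,0.242,0,0,0,0.2],[-0.048,0.002,0.242,0,0,0,0.2],[-0.048,0.002,0.242,0,0,0,0.2],[-0.048,0.002,0.242,0,0,0,0.2],[-0.048,0.002,0.242,0,0,0,0.2]]' 8
```

```text
clock: 4.63
tcp_pos: [0.5619, 0.237, 0.0086]
tool_rot: [3.141, 0.0, 2.692]
force: [0.4, -0.6, 1.0]
finger_gap: 0.335
finger_force: 8.0
```

```bash
python3 -m inch '[[0.003,0,-0.01,0,0,0,0.2],[0.01,0,-0.025,0,0,0,0.2],[0.018,0,-0.036,0,0,0,0.2],[0.026,0,-0.046,0,0,0,0.2],[0.036,0,-0.055,0,0,0,0.2],[0.047,0,-0.062,0,0,0,0.2],[0.06,0,-0.068,0,0,0,0.2],[0.072,0,-0.073,0,0,0,0.2],[0.085,0,-0.076,0,0,0,0.2],[0.098,0,-0.08,0,0,0,0.2],[0.105,0,-0.095,0,0,0,0.2],[0.11,0,-0.12,0,0,0,0.2],[0.11,0,-0.15,0,0,0,0.2],[0.11,0,-0.18,0,0,0,0.2],[0.11,0,-0.21,0,0,0,0.2],[0.11,0,-0.23,0,0,0,0.2],[0.11,0,-0.23,0,0,0,0.2],[0.11,0,-0.23,0,0,0,0.2]]'; python3 - <<'E'
from h import *
cv2.imwrite('pics/s2.png',ctrl.camera('scene')[150:350,300:560]);
im=cv2.imread('pics/s2.png');cv2.imwrite('pics/s2.png',cv2.resize(im,None,fx=3,fy=3))
s=ctrl.sense();print(s['finger_gap'],s['force'])
# clamp nest+10mm target
th,t=.0836,np.array([.5068,-.1504]);p=t+np.array([np.cos(th),np.sin(th)])*.010
for y in (th+np.pi/2,th,th+np.pi):go([*p,.24],y)
E
```

```text
clock: 6.13
tcp_pos: [0.4623, 0.2851, 0.2388]
tool_rot: [3.141, 0.001, 2.692]
force: [0.3, -0.8, -1.9]
finger_gap: 0.334
finger_force: 8.0
0.3327363014868958 [ 0.29966381  0.01530355 -1.18464764]
shift mm [-237.9 -367.4   -1.9] rot [-0.   0.  59.5]
shift mm [-237.9 -367.4   -1.9] rot [-0.000e+00  1.000e-01  1.495e+02]
shift mm [-237.9 -367.4   -1.9] rot [ -0.   -0.  -30.5]
```

View pics/s2.png

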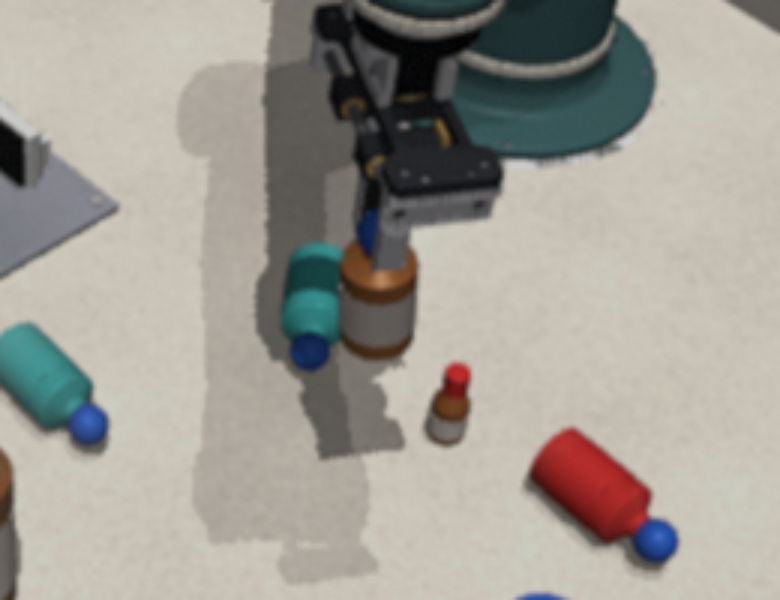

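The bottle hangs upright in the fingers over the counter, with its body at about (380,300) in the crop. Next I carry it over the clamp.

```bash
python3 -m inch '[[-0.006,-0.009,0,0,0,2,0.2],[-0.018,-0.028,0,0,0,5,0.2],[-0.034,-0.052,0,0,0,9,0.2],[-0.051,-0.078,0,0,0,14,0.2],[-0.069,-0.106,0,0,0,18,0.2],[-0.087,-0.134,0,0,0,22,0.2],[-0.105,-0.162,0,0,0,27,0.2],[-0.123,-0.19,0,0,0,31,0.2],[-0.141,-0.218,0,0,0,36,0.2],[-0.159,-0.246,0,0,0,40,0.2],[-0.177,-0.274,0,0,0,45,0.2],[-0.195,-0.302,0,0,0,49,0.2],[-0.21,-0.325,0,0,0,53,0.2],[-0.223,-0.345,0,0,0,56,0.2],[-0.233,-0.36,0,0,0,58,0.2],[-0.238,-0.367,0,0,0,59.5,0.2],[-0.238,-0.367,0,0,0,59.5,0.2],[-0.238,-0.367,0,0,0,59.5,0.2]]'; python3 - <<'E'
from h import *
k=ctrl.calibration('wrist');im=ctrl.camera('wrist');cv2.imwrite('pics/w3.png',im)
for n in ('nest','bottle_clamp','lever_pivot','catch_hinge','catch_tip','lever_grip','bottle'): find('wrist',n,'mark_of',k,2)
E
```

```text
clock: 7.68
tcp_pos: [0.5177, -0.148, 0.2382]
tool_rot: [-3.141, -0.001, 1.655]
force: [-0.1, 0.4, -1.3]
finger_gap: 0.334
finger_force: 8.0
wrist mark_of nest 0.55 [ 0.5047 -0.1461  0.0124] px [305 204]
wrist mark_of nest 0.47 [ 0.6455 -0.2542  0.0738] px [437 334]
wrist mark_of lever_pivot 0.72 [ 0.5606 -0.0604 -0.0016] px [365 125]
wrist mark_of catch_hinge 0.83 [ 0.6408 -0.2521  0.0183] px [418 308]
wrist mark_of catch_tip 0.91 [ 0.648  -0.252   0.0752] px [440 333]
wrist mark_of catch_tip 0.54 [ 0.7672 -0.0863 -0.0009] px [555 167]
wrist mark_of lever_grip 0.56 [ 0.6494 -0.2071  0.0795] px [451 293]
wrist mark_of bottle 0.65 [ 0.5183 -0.1377  0.1549] px [319 230]
```

View pics/w3.png

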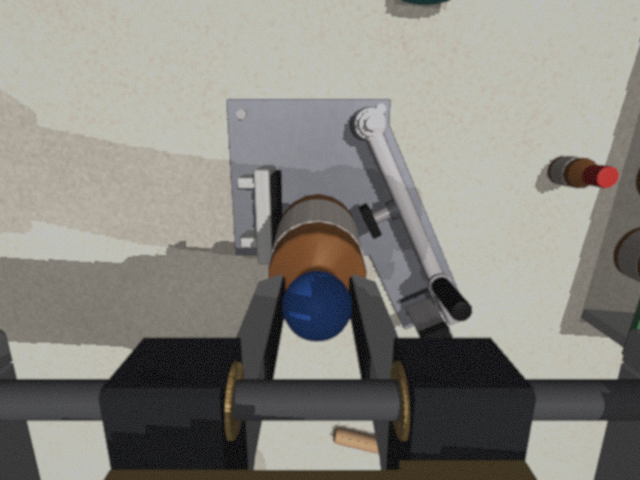

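The wrist view shows the bottle hanging upright between the back stop, at (270,215), and the pad, at (372,220). The pivot is at (370,122), and the grip and catch are near (450,297).

```bash
python3 - <<'E'
from h import *
loc=[[0,0]]*5+[[.06,.085]]*3+[[.126,-.111]]*3+[[.136,-.0725]]*3
wor=[[.5065,-.1473],[.5049,-.1526],[.5084,-.1543],[.5086,-.1467],[.5047,-.1461],[.5571,-.0604],[.5614,-.0631],[.5606,-.0604],[.639,-.2509],[.6422,-.252],[.6408,-.2521],[.6491,-.2064],[.6486,-.2129],[.6494,-.2071]]
th,t,r=fit(loc,wor);print(th,t,np.round(r*1000))
c,s=np.cos(th),np.sin(th);M=np.array([[c,-s],[s,c]])
for uv,z in (((282,172),.066),((370,120),.064),((258,168),.066)): print(uv,(M.T@(px2w('wrist',uv,z)[:2]-t)*1000).round(1))
print('hinge,tip,grip', t+M@[.126,-.111], t+M@[.136,-.0725])
go([*(t+M@[.010,0]),.0905],th+np.pi/2)
E
```

```text
0.0816697792668899 [ 0.5067438  -0.14975645] [[-0.  2.]
 [-2. -3.]
 [ 2. -5.]
 [ 2.  3.]
 [-2.  4.]
 [-3. -0.]
 [ 2. -3.]
 [ 1. -0.]
 [-2. -1.]
 [ 1. -2.]
 [-1. -2.]
 [ 1.  5.]
 [ 0. -2.]
 [ 1.  4.]]
(282, 172) [-20.6  42. ]
(370, 120) [57.4 87. ]
(258, 168) [-42.1  45.5]
hinge,tip,grip [ 0.6413791  -0.25010751] [ 0.64820497 -0.21092005]
shift mm [-1.00e-01 -1.00e+00  1.48e+02] rot [0.  0.  0.1]
```

```bash
python3 -m inch '[[0,0.001,0.01,0,0,0,0.2],[0,0.001,0.03,0,0,0,0.2],[0,0.001,0.05,0,0,0,0.2],[0,0.001,0.07,0,0,0,0.2],[0,0.001,0.09,0,0,0,0.2],[0,0.001,0.11,0,0,0,0.2],[0,0.001,0.125,0,0,0,0.2],[0,0.001,0.135,0,0,0,0.2],[0,0.001,0.14,0,0,0,0.2],[0,0.001,0.144,0,0,0,0.2],[0,0.001,0.146,0,0,0,0.2],[0,0.001,0.147,0,0,0,0.2],[0,0.001,0.147,0,0,0,0.2]]'; python3 -m inch '[[0,0,0.001,0,0,0,0.2],[0,0,0.002,0,0,0,0.2],[0,0,0.002,0,0,0,0.2],[0,0,0.002,0,0,0,0.2]]'
```

```text
clock: 9.17
tcp_pos: [0.5189, -0.1491, 0.0918]
tool_rot: [3.141, 0.0, 1.654]
force: [-0.2, -0.6, -0.5]
finger_gap: 0.333
finger_force: 8.0
clock: 9.5
tcp_pos: [0.5196, -0.149, 0.0905]
tool_rot: [3.14, 0.001, 1.654]
force: [-0.3, 2.0, 7.7]
finger_gap: 0.335
finger_force: 8.0
```

```bash
python3 -m inch '[[0,0,-0.001,0,0,0,0.2],[0,0,-0.0015,0,0,0,0.25],[0,0,-0.0015,0,0,0,0.34],[0,0,-0.0015,0,0,0,0.36],[0,0,-0.0015,0,0,0,0.4],[0,0,-0.0015,0,0,0,0.5],[0,0,-0.0015,0,0,0,0.7],[0,0,-0.0015,0,0,0,0.7],[0,0,-0.0015,0,0,0,0.7],[0,0,-0.005,0,0,0,0.7],[0,0,-0.02,0,0,0,0.7],[0,0,-0.05,0,0,0,0.7],[0,0,-0.08,0,0,0,0.7],[0,0,-0.12,0,0,0,0.7],[0,0,-0.15,0,0,0,0.7],[0,0,-0.16,0,0,0,0.7],[0,0,-0.16,0,0,0,0.7]]'; python3 - <<'E'
from h import *
k=ctrl.calibration('wrist');im=ctrl.camera('wrist');cv2.imwrite('pics/w4.png',im)
for n in ('bottle','nest','catch_tip','lever_grip','catch_hinge'): find('wrist',n,'mark_of',k,2)
find('wrist','bottle','look_for',k,2)
E
```

```text
clock: 10.92
tcp_pos: [0.5197, -0.1493, 0.2522]
tool_rot: [3.138, 0.002, 1.654]
force: [0.9, 0.4, -0.3]
finger_gap: 0.701
finger_force: 0.0
wrist mark_of bottle 0.91 [ 0.5179 -0.1404  0.0057] px [315 195]
wrist mark_of catch_tip 0.52 [ 0.6477 -0.2547  0.0759] px [433 327]
wrist mark_of lever_grip 0.84 [ 0.6488 -0.2093  0.0774] px [442 286]
wrist mark_of catch_hinge 0.93 [ 0.6414 -0.2496  0.018 ] px [414 298]
wrist look_for bottle 0.63 [ 0.7564 -0.0851  0.0402] px [557 165]
wrist look_for bottle 0.6 [ 0.5177 -0.1322  0.0828] px [316 199]
```

View pics/w4.png

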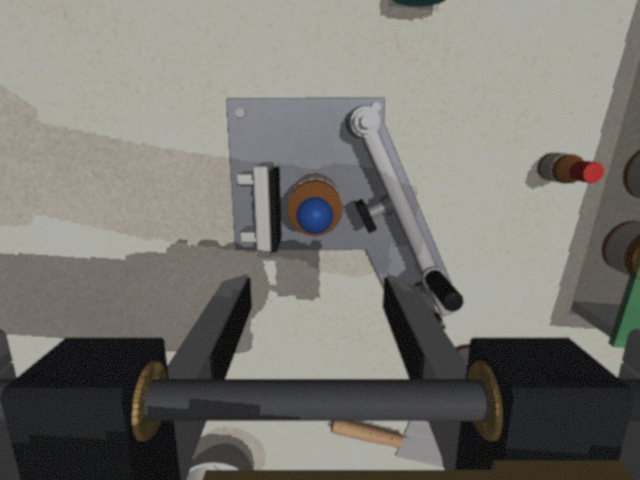

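The bottle stands upright on the plate, with its ball at (315,216) above the body, and the fingers are off it. Next I go to the catch with the fingers closed.

```bash
python3 - <<'E'
from h import *
th=.0817;t=np.array([.5067,-.1498]);c,s=np.cos(th),np.sin(th);M=np.array([[c,-s],[s,c]])
print('ball in clamp mm',M.T@(px2w('wrist',(315,216),.106)[:2]-t)*1000)
h=t+M@[.126,-.111];u=M@[.435,-.9];v=M@[.9,.435];print(h,u,v)
p=h-.035*u-.008*v; print(p); go([*p,.058],np.arctan2(v[1],v[0]))
E
```

```text
ball in clamp mm [9.66890752 7.86152204]
[ 0.64133833 -0.250147  ] [ 0.50699725 -0.86149799] [0.86149799 0.50699725]
[ 0.61670144 -0.22405055]
shift mm [-83.2  92.1 190.2] rot [-0.1 -0.  64.3]
```

```bash
python3 -m inch '[[-0.009,0.01,0,0,0,7,0.1],[-0.018,0.02,0,0,0,14,0],[-0.027,0.03,0,0,0,21,0],[-0.036,0.04,0,0,0,28,0],[-0.045,0.05,0,0,0,35,0],[-0.055,0.06,0,0,0,42,0],[-0.065,0.071,0,0,0,49,0],[-0.074,0.082,0,0,0,56,0],[-0.083,0.092,0,0,0,64,0],[-0.083,0.092,0.03,0,0,64.3,0],[-0.083,0.092,0.065,0,0,64.3,0],[-0.083,0.092,0.1,0,0,64.3,0],[-0.083,0.092,0.135,0,0,64.3,0],[-0.083,0.092,0.16,0,0,64.3,0],[-0.083,0.092,0.18,0,0,64.3,0],[-0.083,0.092,0.19,0,0,64.3,0],[-0.083,0.092,0.19,0,0,64.3,0],[-0.083,0.092,0.19,0,0,64.3,0]]'; python3 - <<'E'
from h import *
im=ctrl.camera('wrist');cv2.imwrite('pics/w5.png',im)
E
```

```text
clock: 12.77
tcp_pos: [0.6173, -0.224, 0.0596]
tool_rot: [-3.141, 0.0, 0.532]
force: [0.6, 0.4, 0.8]
finger_gap: 0.007
finger_force: 0.0
```

View pics/w5.png

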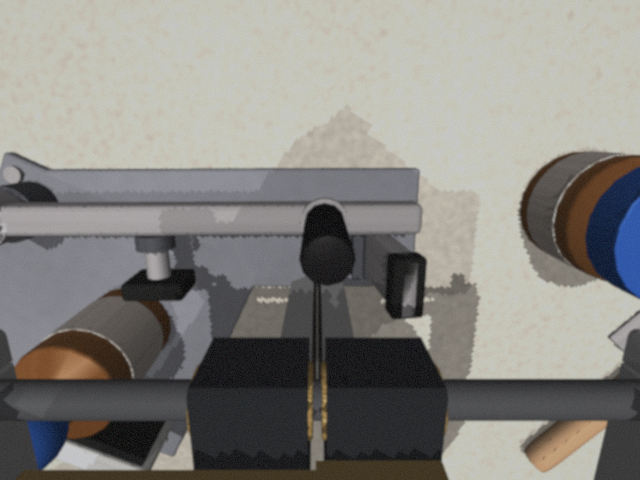

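The closed fingers are just inside the catch, which is at (405,285), and clear of the grip at (325,245). I'll push outward now.

```bash
python3 -m inch '[[0,0.009,0,0,0,0,0],[0,0.017,0,0,0,0,0],[0,0.022,0,0,0,0,0],[0,0.027,0,0,0,0,0],[0,0.032,0,0,0,0,0],[0,0.037,0.001,0,0,0,0],[0,0.042,0.003,0,0,0,0],[0,0.046,0.005,0,0,0,0],[0,0.05,0.008,0,0,0,0]]'; python3 - <<'E'
from h import *
k=ctrl.calibration('wrist');ctrl.camera('wrist');
for n in ('catch_tip','lever_grip','bottle'): find('wrist',n,'mark_of',k,1)
E
```

```text
clock: 13.57
tcp_pos: [0.643, -0.2678, 0.0514]
tool_rot: [3.141, -0.0, 0.531]
force: [0.0, 0.3, 1.8]
finger_gap: 0.003
finger_force: 0.9
wrist mark_of catch_tip 0.69 [ 0.6516 -0.2075  0.0796] px [199 232]
wrist mark_of bottle 0.71 [ 0.5204 -0.1401  0.0044] px [ 51 321]
```

```bash
python3 -m inch '[[0,0.004,0.003,0,0,0,0],[0,0.007,0.006,0,0,0,0],[0,0.011,0.011,0,0,0,0],[0,0.015,0.016,0,0,0,0],[0,0.018,0.02,0,0,0,0],[0,0.021,0.023,0,0,0,0],[0,0.023,0.025,0,0,0,0],[0,0.023,0.025,0,0,0,0]]'; python3 - <<'E'
from h import *
im=ctrl.camera('wrist');cv2.imwrite('pics/w6.png',im)
E
```

```text
clock: 14.43
tcp_pos: [0.6539, -0.2875, 0.0256]
tool_rot: [-3.141, 0.001, 0.531]
force: [0.4, -0.7, -0.2]
finger_gap: 0.004
finger_force: 0.0
```

View pics/w6.png

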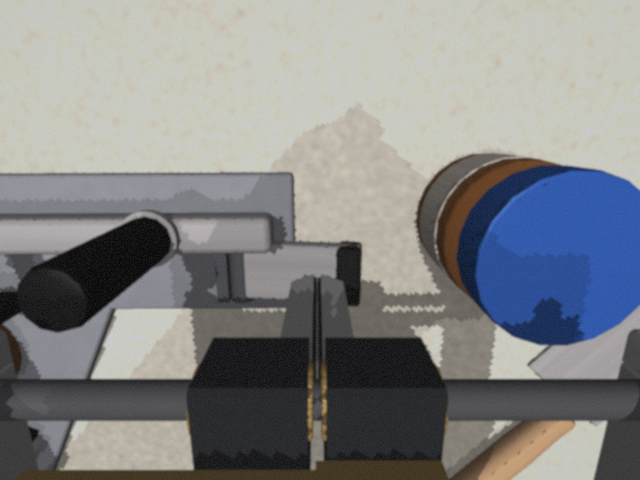

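The catch lies flat, tip at (348,272), and the lever is still at rest. Next I go to the grip.

```bash
python3 - <<'E'
from h import *
th=.0817;t=np.array([.5067,-.1498]);c,s=np.cos(th),np.sin(th);M=np.array([[c,-s],[s,c]])
g=lambda q:t+M@(np.array([.06,.085])+.175*np.array([np.cos(-1.1204-q),np.sin(-1.1204-q)]))
print(g(0)); go([*g(0),.068],1.7)
T=R.from_euler('xyz',[np.pi,0,1.7])
for q in np.arange(.05,.56,.05): print(round(q,2),np.round(1000*T.inv().apply([*(g(q)-g(0)),0])[:2],1))
E
```

```text
[ 0.64834775 -0.21099242]
shift mm [ 33.8 -68.7 -42.1] rot [ -0.   0. -67.]
0.05 [-3.2 -8.1]
0.1 [ -6.  -16.4]
0.15 [ -8.4 -24.8]
0.2 [-10.4 -33.4]
0.25 [-12. -42.]
0.3 [-13.1 -50.6]
0.35 [-13.8 -59.4]
0.4 [-14.  -68.1]
0.45 [-13.8 -76.9]
0.5 [-13.2 -85.6]
0.55 [-12.1 -94.3]
```

Lift to z ≈ 0.20, move over the grip, then look before descending.

```bash
python3 -m inch '[[0,0,-0.03,0,0,0,0],[0,0,-0.07,0,0,0,0],[0,0,-0.11,0,0,0,0.2],[0,0,-0.15,0,0,-7,0.4],[0.004,-0.008,-0.17,0,0,-14,0.6],[0.008,-0.016,-0.17,0,0,-21,0.6],[0.012,-0.024,-0.17,0,0,-28,0.6],[0.016,-0.032,-0.17,0,0,-35,0.6],[0.02,-0.04,-0.17,0,0,-42,0.6],[0.024,-0.048,-0.17,0,0,-49,0.6],[0.028,-0.056,-0.17,0,0,-56,0.6],[0.032,-0.065,-0.17,0,0,-63,0.6],[0.034,-0.069,-0.17,0,0,-67,0.6],[0.034,-0.069,-0.17,0,0,-67,0.6],[0.034,-0.069,-0.17,0,0,-67,0.6]]'; python3 - <<'E'
from h import *
k=ctrl.calibration('wrist');im=ctrl.camera('wrist');cv2.imwrite('pics/w7.png',im)
for n in ('lever_grip','catch_tip','bottle','lever_pivot'): find('wrist',n,'mark_of',k,1)
ctrl.camera('top');ctrl.camera('scene')
for c in ('top','scene'):
    for n in ('lever_grip','catch_tip'):find(c,n,n=1)
go([.6483,-.2105,.068],1.7)
E
```

```text
clock: 15.73
tcp_pos: [0.6485, -0.2106, 0.1966]
tool_rot: [3.142, 0.0, 1.698]
force: [0.4, 0.3, -1.2]
finger_gap: 0.601
finger_force: 0.0
wrist mark_of lever_grip 0.79 [ 0.6529 -0.2108  0.079 ] px [323 233]
wrist mark_of catch_tip 0.58 [ 0.6401 -0.2528  0.0147] px [303 256]
wrist mark_of bottle 0.77 [ 0.5203 -0.1396  0.0058] px [188 121]
wrist mark_of lever_pivot 0.73 [ 0.5589 -0.0595 -0.0008] px [238  33]
top mark_of lever_grip 0.57 [ 0.6488 -0.2092  0.0801] px [404 204]
scene mark_of lever_grip 0.49 [ 0.6475 -0.2113  0.0834] px [228 194]
scene mark_of catch_tip 0.52 [ 0.6715 -0.3037  0.025 ] px [205 196]
shift mm [-1.000e-01 -2.000e-01  1.284e+02] rot [-0. -0.  0.]
```

View pics/w7.png

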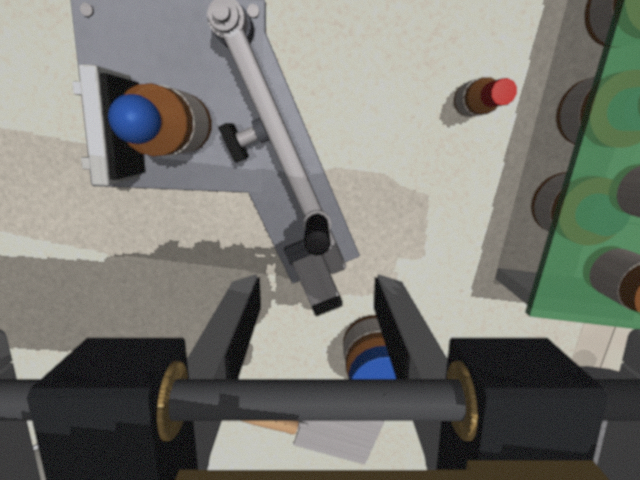

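The catch lies flat with its tip at (325,300). The grip at (317,235) is centred between the fingers, and the bottle stands at the back stop. I'll descend and close.

```bash
python3 -m inch '[[0,0,0.02,0,0,0,0.6],[0,0,0.05,0,0,0,0.6],[0,0,0.08,0,0,0,0.6],[0,0,0.105,0,0,0,0.6],[0,0,0.12,0,0,0,0.6],[0,0,0.128,0,0,0,0.6],[0,0,0.128,0,0,0,0.3],[0,0,0.128,0,0,0,0.1],[0,0,0.128,0,0,0,0.1],[0,0,0.128,0,0,0,0.1],[0,0,0.128,0,0,0,0.1],[0,0,0.128,0,0,0,0.1]]' 30
```

```text
clock: 17.28
tcp_pos: [0.6488, -0.2105, 0.0691]
tool_rot: [3.141, 0.0, 1.701]
force: [-3.9, 0.6, 2.3]
finger_gap: 0.212
finger_force: 3.9
```

```bash
python3 -m inch '[[-0.003,-0.008,0,0,0,0,0.1],[-0.006,-0.016,0,0,0,0,0.1],[-0.008,-0.025,0,0,0,0,0.1],[-0.01,-0.033,0,0,0,0,0.1],[-0.012,-0.042,0,0,0,0,0.1],[-0.013,-0.051,0,0,0,0,0.1],[-0.014,-0.059,0,0,0,0,0.1],[-0.014,-0.064,0,0,0,0,0.1],[-0.014,-0.068,0,0,0,0,0.1],[-0.014,-0.072,0,0,0,0,0.1],[-0.014,-0.077,0,0,0,0,0.1],[-0.013,-0.082,0,0,0,0,0.1],[-0.013,-0.086,0,0,0,0,0.1],[-0.013,-0.086,0,0,0,0,0.1]]' 30; python3 - <<'E'
from h import *
k=ctrl.calibration('wrist');im=ctrl.camera('wrist');cv2.imwrite('pics/w8.png',im)
for n in ('lever_grip','clamp_pad','bottle','lever_pivot'): find('wrist',n,'mark_of',k,1)
th=.0817;t=np.array([.5067,-.1498]);c,s=np.cos(th),np.sin(th);M=np.array([[c,-s],[s,c]])
d=M.T@(ctrl.sense()['tcp_pos'][:2]-t)-[.06,.085];print('q',-1.1204-np.arctan2(d[1],d[0]),np.linalg.norm(d))
E
```

```text
clock: 18.45
tcp_pos: [0.5653, -0.235, 0.0692]
tool_rot: [3.139, 0.001, 1.701]
force: [7.9, -2.9, 1.1]
finger_gap: 0.207
finger_force: 30.0
wrist mark_of lever_grip 0.65 [ 0.5666 -0.2345  0.0796] px [320 299]
wrist mark_of bottle 0.89 [ 0.5068 -0.1384  0.0055] px [239  85]
q 0.49754322414132757 0.1749104387556688
```

View pics/w8.png

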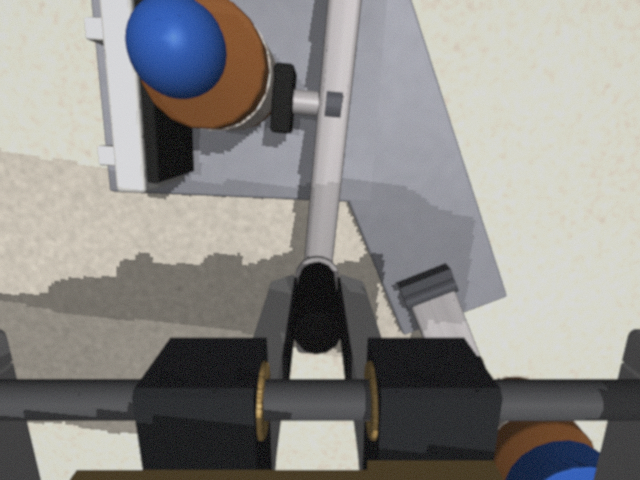

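The lever is fully pulled and the pad at (284,98) presses the bottle against the back stop. I'll pull slightly more onto the hard stop and check again.

```bash
python3 -m inch '[[0,-0.001,0,0,0,0,0.1],[0,-0.002,0,0,0,0,0.1],[0,-0.003,0,0,0,0,0.1],[0,-0.003,0,0,0,0,0.1],[0,-0.003,0,0,0,0,0.1],[0,-0.003,0,0,0,0,0.1]]'; python3 - <<'E'
from h import *
for c in ('top','scene','wrist'):
    k=ctrl.calibration(c);ctrl.camera(c)
    for n in ('bottle','catch_tip','lever_grip','clamp_pad'):find(c,n,'mark_of',k,4 if n=='bottle' and c!='wrist' else 1)
E
```

```text
clock: 19.2
tcp_pos: [0.5642, -0.235, 0.0693]
tool_rot: [3.136, 0.001, 1.701]
force: [18.4, -2.2, -5.8]
finger_gap: 0.204
finger_force: 30.0
top mark_of bottle 0.95 [0.5981 0.0516 0.0267] px [302 229]
top mark_of bottle 0.82 [ 0.5025 -0.1407  0.0057] px [375 264]
top mark_of bottle 0.69 [0.3304 0.3716 0.0206] px [181 335]
top mark_of bottle 0.68 [0.3368 0.1191 0.0224] px [278 330]
top mark_of catch_tip 0.53 [ 0.5051 -0.1383  0.0074] px [375 263]
top mark_of clamp_pad 0.56 [ 0.531  -0.1464  0.038 ] px [379 252]
scene mark_of bottle 0.88 [ 0.5102 -0.1354  0.0101] px [291 212]
scene mark_of bottle 0.78 [0.3393 0.1229 0.0266] px [407 238]
scene mark_of bottle 0.61 [0.3322 0.3696 0.0209] px [483 302]
scene mark_of bottle 0.56 [0.5992 0.0489 0.0283] px [303 263]
scene mark_of catch_tip 0.52 [ 0.6731 -0.3074  0.0217] px [204 196]
scene mark_of lever_grip 0.66 [ 0.5639 -0.234   0.0809] px [252 178]
scene mark_of clamp_pad 0.62 [ 0.5058 -0.1491 -0.    ] px [290 211]
wrist mark_of bottle 0.74 [ 0.505  -0.1346  0.0057] px [238  78]
wrist mark_of lever_grip 0.83 [ 0.5698 -0.2333  0.0787] px [329 297]
wrist mark_of clamp_pad 0.59 [ 0.5322 -0.1436  0.0387] px [278  95]
```

```bash
python3 -c "
from plant import ctrl
print(ctrl.job_done())"
```

```text
the job is handed in; nothing more can be done
None
```

I handed the job in at about 19 s: the bottle stands upright on the plate, pressed by the pad against the back stop roughly 12 mm off its middle (limit 20). The catch is flat, the lever is held at its hard stop by its grip, and no bystander contact was noticed; the hand-in gave no verdict.

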